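# Change a laundry dosing station over to the blue line

### The job

Change the dosing station over to its blue line: take the black dial by its upright bar, push it down gently until you feel it just meet the rubber seal, turn it the shorter way round until its white line points at the blue tag, and let it come all the way up into the notch there. Then press the green prime button fully down and let go. Do not force the dial, and leave the detergent jug where it stands.

Things in the scene. Friction and masses are not known exactly. Their poses are not given: they have to be found in the camera images.
- station: White dosing station, fixed to the worktop, 176 x 144 mm, 73 mm high to its flat aluminium top plate. Origin: centre of its underside; x towards its back (five grey hose stubs), -x towards its front (small display, prime button). The dial's axis stands at x = 22 mm, y = 0, in a grey bowl 84 mm across whose rim is 92 mm above the underside. (A wall cabinet hangs 0.7 m over the back of the worktop.)
- selector: The black dial: a round skirt, 68 mm across, 23 mm high, and on it an upright bar 62 x 13 mm, 34 mm high. Origin: on the axis at the skirt's underside, 90 mm above the station's underside when the dial is fully up; it sinks with the dial but does not turn. A spring holds the dial up: 5 N starts it down, 0.2 N more per mm. Let up over a notch it springs fully up, elsewhere it is caught below.
- seat: Fixed valve seat under the dial, out of sight; origin on the dial's axis, 20 mm above the station's underside. The dial must go down 3.5 to 15 mm to be free of its notch; how far differs each time and cannot be seen. 0.6 mm farther it meets a rubber seal, where the force climbs by 15 N per mm: stop there, at 10 to 13 N in all. Over 18 N on the seal or against a notch harms the seat.
- dial (a joint): Turn of the dial in rad, counter-clockwise from above; within 0.02 of 0 at the start, in the notch at the station's +x side. Five notches, 72 degrees (1.2566 rad) apart, one in line with each tag, 3 degrees of play either way. Held on the seal it turns endlessly either way with 0.06 N m of friction (the value counts on past a turn). Rising into a notch on the way, to take a new grip, is allowed.
- dial_grip (a point): The point to grip on the dial's bar: on the axis, 10 mm below the bar's top (24 mm above the skirt's top face). The fingers close across the bar's 13 mm thickness.
- dial_aim (a point): A point carried round by the dial, 57 mm from its axis, straight out along the bar from the end with the white line (level with the skirt's underside): where the dial points. When the dial stands in a notch this point is over the middle of that notch's tag.
- tag_blue: Blue round cap, 16 mm across and 12 mm high, on the top plate 57 mm from the dial's axis: marks the line to choose. One of five, 72 degrees apart; blue, red, yellow and white change places. Origin: centre of its underside.
- tag_red: Red cap like the blue one, another line.
- tag_yellow: Yellow cap like the blue one, another line.
- tag_white: White cap like the blue one, another line.
- tag_grey: Grey cap like the blue one, always at the station's +x side: the line in use at the start.
- prime (a joint): Travel of the prime button in m: 0 up, 0.006 fully down (about 5 N); it springs back.
- prime_top (a point): Middle of the top face of the green prime button, 26 mm across, in a black ring on the top plate near the front edge; 95 mm above the station's underside, pressed straight down.
- jug: Pale green detergent jug with an orange cap, 67 x 125 mm and 242 mm high, standing loose behind the station. Origin: centre of its underside.

How it is judged:
By the outcome, as a careful person would: the job done as asked, in the order asked, and still so for the second after the job is handed in, with the robot touching nothing.
It also fails if it takes over 72 s, if anything falls off the work surface, if the arm or the gripper's body presses on something with over 40 N, if the wrist force passes 120 N, or if a joint passes its speed limit or range.

### The arm

A 6-joint arm with a two-finger parallel gripper is mounted at the origin on a cart in front of the work surface, level with it; the furniture and walls round the work are solid. World frame = base frame: x ahead of the robot, y to its left, z up, the work surface at z = 0. Lengths are in m, angles in rad, forces in N, time in s.
With the tool pointing down it reaches from about 0.25 to 0.775 m from the base axis. Payload 4 kg.
Tool frame: the origin (TCP) lies at the centre of the arm's flange, where the gripper is bolted on; the fingertips stand 199 mm ahead of it and the grasp point (between the pads) lies 180 mm ahead of it (robot.tcp_to_tips is the z of the fingertips in the tool frame, in m); z points along the fingers, y is the line along which they close (so a half turn about z gives the same grasp; the last joint's range is limited). The gripper opens to 94 mm and grips with 3 to 60 N. Pads are 16 mm wide; open, the fingers measure 119 mm over their backs; the gripper's body (75 mm by 177 mm) begins 78 mm behind the grasp point.
Start: joints at [-0.103, 0.087, 1.371, -0, 1.684, -0.103], TCP at [0.55, -0, 0.405] pointing down, gripper open.
Joint ranges: [-3.1, 3.1], [-0.76, 2.03], [0.27, 2.55], [-1.08, 4.22], [0.17, 2.65], [-2.57, 2.57]. Speed limits (rad/s): [2.79, 2.79, 3.14, 3.14, 3.14, 3.14].

### API

Orientations are given as [roll, pitch, yaw] about the fixed x, y, z axes, in that order (R = Rz(yaw) Ry(pitch) Rx(roll)).
In Python, from bench import robot gives the robot as it stands.
- The arm moves only by the tool play_rows, never from a script. Its arguments are lists of equal length, an entry for each row: "translation": the shift along the tool's x, y, z scaled (see below), a list of three; "twist": the turn, a rotation vector about the tool's x, y, z scaled (see below), a list of three; "gripper": the opening, from -1 (shut) to 1 (fully open). A call has 1 to 8 rows; each row shifts and turns the commanded pose from where the row before left it, along the tool's axes as they then stand; what a row does not reach is not made up. The controller multiplies each number of a shift by 0.04 m and each number of a turn by 0.1 rad. A row lasts 1/10 s, in which the tool goes at most 50 mm and 8.59 degrees, less where a joint would pass 70% of its speed; a pose out of reach is approached as far as the arm can. A call with a number of a shift or a turn outside -1 to 1 is refused whole. A call with a gripper value outside its range is refused whole. The fingers move at their own pace and stop on an object; the grip force is fixed at half the most. Time passes only in rows, so rows that do not move let the fingers close. It gives the time, the measured TCP pose, the force, the opening and the grip force at its end, in the units of the state.
- robot.get_obs(): the state, without advancing time (a new reading comes with each control period).
- robot.snapshot(name): name is "scene" or "side" or "wrist"; returns the picture (384x512x3 uint8, red, green, blue); there is no depth.
- robot.camera_model(name): a dict with "camera_matrix" (3x3 intrinsics, pixels), "k1" (the pictures are not rectified: a ray, as slopes to the right and down, at radius r is drawn at 1 + k1 r^2 times it, then the intrinsics apply), "rvec" (rotation vector, rad) and "tvec" (3), from world to camera coordinates, as OpenCV has them. Camera axes: x right, y down, z forward; pixel columns grow to the right and rows downward; lengths in m; the calibration is good to about 2 mm. A picture is of the moment at which its call begins: read the wrist's pose just before it. camera_model takes no time and is no camera call; for the wrist camera it gives the pose at the moment of the call.
- robot.close_job(): hands the job in; it is judged then, once.
Trained networks look in the newest picture that a camera, given by its name, has taken for a name from the list of things; names that differ only in an ending like _2 or _b are one class to them, and where a whole thing is asked for, a point or a joint stands for the part that bears it (a point fixed in the world has none). Each returns a list of dicts, best first, with "score" (0 to 1); they miss things now and then, are a little off and sometimes report something else, mostly with a low value. They report only what shows in the picture. A call takes as long as a camera call.
- robot.recognise(name, camera): "centre" ([x, y, z] in m, in world coordinates, good to about 4 mm: the middle of the surface that is visible of it).
- robot.spot_point(name, camera): "centre" ([x, y, z] in m, in world coordinates, good to about 4 mm: a listed point, or the origin of a listed thing).
The state is a dict: "time": time; "joint_positions": joint angles; "qvel": joint speeds; "joint_torque": joint torques, N m; "tool_pos": TCP position; "ee_rot": TCP orientation; "wrist_force": force on the tool from outside, world axes, zero at the start; "wrist_torque": the same for the moment, N m; "width": finger opening in m; "finger_force": force on a finger pad.
Only numpy, scipy, OpenCV 4.12 (cv2) and the standard library are available. Lean on these libraries where they do the work, as an engineer would, in place of code of your own. Each camera call takes 0.05 s, during which the arm holds its last target. There are 200 camera calls.

## Working session

There is one attempt and no reset: what is moved stays moved. The work goes in short steps, Python scripts to look and compute and a tool call to move; the robot and the scene stay as the last step left them, time stands still between calls to the robot, and variables do not carry over. Pictures are saved under pics/ and viewed, at most 10 in all, crops included, and the job is handed in when it is done.

Besides the shell and the picture viewer there is one more tool, called after "Request:" as a command line: name --argument value ..., lists and objects as JSON in quotes. play_rows: Moves the arm, as the interface text tells. Its arguments: {"type":"object","properties":{"translation":{"type":"array","items":{"type":"array","items":{"type":"number","minimum":-1,"maximum":1}}},"twist":{"type":"array","items":{"type":"array","items":{"type":"number","minimum":-1,"maximum":1}}},"gripper":{"type":"array","items":{"type":"number"}}},"required":["translation","twist","gripper"]}

```bash
mkdir -p pics; python3 - <<'E'
from bench import robot
import cv2,numpy as np
o=robot.get_obs(); print(o)
for c in ("scene","side","wrist"):
    cv2.imwrite(f"pics/{c}0.png",robot.snapshot(c)[:,:,::-1])
    for n in ("station","selector","dial_grip","dial_aim","tag_blue","tag_red","tag_yellow","tag_white","tag_grey","prime_top","jug"):
        r=robot.spot_point(n,c)
        print(c,n,[(np.round(d["centre"],4).tolist(),round(d["score"],2)) for d in r[:2]])
a=[cv2.imread(f"pics/{c}0.png") for c in("scene","wrist")]
cv2.imwrite("pics/a.png",cv2.resize(np.hstack(a),(800,300)))
E
```

```text
{'time': 0.0, 'joint_positions': array([-1.03064126e-01,  8.79824356e-02,  1.37222797e+00, -4.25724188e-05,
        1.68359123e+00, -1.03104404e-01]), 'qvel': array([-0.00032405,  0.00157435,  0.00138552, -0.0011837 , -0.00100051,
       -0.00104316]), 'joint_torque': array([ 1.28542815e-03, -3.40182602e+01, -3.02423716e+01,  7.18220207e-02,
        3.29729996e-02, -1.13141955e-04]), 'tool_pos': array([5.49898948e-01, 1.91233173e-05, 4.03502029e-01]), 'ee_rot': array([-3.13939104e+00, -1.85265268e-04,  1.57083166e+00]), 'wrist_force': array([ 0.4130375 ,  0.11873117, -0.25566142]), 'wrist_torque': array([-0.01584426, -0.01231342,  0.00269363]), 'finger_force': 0.0, 'width': 0.09401922557957246}
scene station [([0.5451, -0.4006, -0.0023], 0.58)]
scene selector [([0.5657, -0.4154, 0.0915], 0.58)]
scene dial_grip [([0.5587, -0.4122, 0.1381], 0.63), ([0.5566, -0.4707, 0.0758], 0.5)]
scene dial_aim []
scene tag_blue [([0.5544, -0.4721, 0.075], 0.37), ([0.5444, -0.4032, -0.0013], 0.25)]
scene tag_red [([0.5985, -0.3695, 0.0758], 0.52), ([0.5434, -0.4014, -0.0017], 0.52)]
scene tag_yellow [
[... 317 characters left out ...]
157, 0.0938], 0.73)]
side dial_grip [([0.5583, -0.411, 0.1305], 0.96)]
side dial_aim [([0.6152, -0.4367, 0.088], 0.64)]
side tag_blue [([0.5531, -0.4714, 0.0746], 0.49)]
side tag_red [([0.5964, -0.3688, 0.0744], 0.45), ([0.5617, -0.4125, 0.1334], 0.31)]
side tag_yellow [([0.5021, -0.4239, 0.0734], 0.62), ([0.6149, -0.4381, 0.0893], 0.54)]
side tag_white []
side tag_grey [([0.6132, -0.4364, 0.075], 0.61)]
side prime_top [([0.4917, -0.3863, 0.0954], 0.41)]
side jug [([0.7269, -0.3594, -0.0086], 0.67)]
wrist station []
wrist selector []
wrist dial_grip []
wrist dial_aim []
wrist tag_blue []
wrist tag_red []
wrist tag_yellow []
wrist tag_white []
wrist tag_grey []
wrist prime_top []
wrist jug []
```

View pics/a.png

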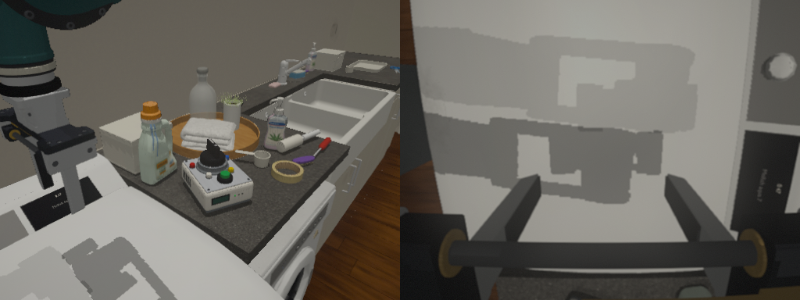

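```bash
python3 - <<'E'
import cv2,numpy as np
from bench import robot
s=cv2.imread("pics/scene0.png");d=cv2.imread("pics/side0.png")
cv2.imwrite("pics/b.png",np.hstack([cv2.resize(s[110:290,160:340],(400,400),interpolation=2),cv2.resize(d,(400,300))[:, :] if 0 else cv2.copyMakeBorder(cv2.resize(d,(400,300)),0,100,0,0,0)]))
# fit axis, yaw
P={'g':[(.6142,-.4366)],'b':[(.5537,-.4718)],'r':[(.5975,-.369)],'y':[(.5035,-.4247)],'w':[(.5343,-.3657)]}
k={'g':0,'b':-1,'r':1,'w':2,'y':-2}
from scipy.optimize import least_squares
f=lambda v:np.concatenate([np.array(P[c][0])-(v[:2]+.057*np.array([np.cos(v[2]+k[c]*1.25664),np.sin(v[2]+k[c]*1.25664)])) for c in k])
r=least_squares(f,[.558,-.413,-.4]);print(r.x,np.round(r.fun*1e3,1))
v=r.x
for c in("scene","side"):
    for n in("jug","prime_top"): print(c,n,[np.round(q["centre"],4) for q in robot.recognise(n,c)[:1]])
    m=robot.camera_model(c);print(c,{k:np.round(x,3).tolist() for k,x in m.items()})
E
```

```text
[ 0.56064013 -0.41356006 -0.41802963] [ 1.5  0.1 -1.  -1.5 -1.2  2.2  2.2 -1.5 -1.4  0.8]
scene jug [array([ 0.7044, -0.3201,  0.1118])]
scene prime_top [array([ 0.4851, -0.381 ,  0.0966])]
scene {'camera_matrix': [[379.3, 0.0, 256.404], [0.0, 379.3, 194.174], [0.0, 0.0, 1.0]], 'k1': 0.019, 'rvec': [0.865, -2.281, 1.348], 'tvec': [0.182, 0.436, 0.279]}
side jug [array([ 0.7194, -0.3795,  0.1221])]
side prime_top [array([ 0.5465, -0.4411,  0.0727])]
side {'camera_matrix': [[438.065, 0.0, 255.891], [0.0, 438.065, 192.681], [0.0, 0.0, 1.0]], 'k1': -0.143, 'rvec': [2.302, 0.022, -0.023], 'tvec': [-0.594, -0.224, 1.251]}
```

View pics/b.png

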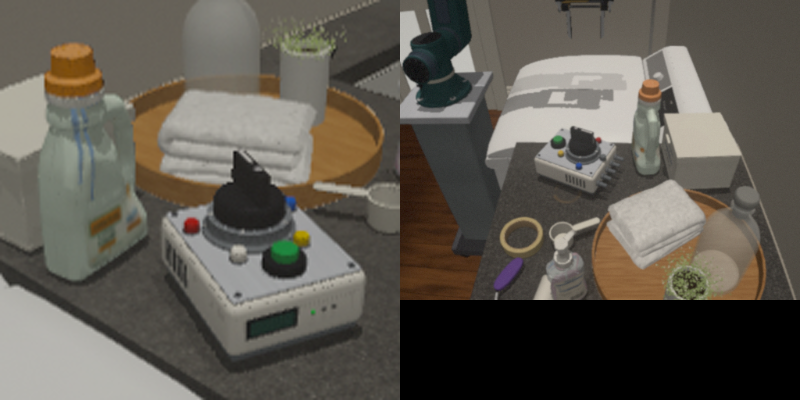

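Request:
play_rows --translation '[[-1,0,0],[-1,0,0],[-1,0,0],[-1,0,0],[-1,0,0],[-1,0,0],[-1,0,0],[-1,0,0]]' --twist '[[0,0,0],[0,0,0],[0,0,0],[0,0,0],[0,0,0],[0,0,0],[0,0,0],[0,0,0]]' --gripper '[1,1,1,1,1,1,1,1]'

```text
time: 2.8
tool_pos: [0.5498, -0.3216, 0.4047]
ee_rot: [3.141, -0.0, 1.571]
wrist_force: [0.6, 0.4, -0.4]
width: 0.0939
finger_force: 0.0
```

Request:
play_rows --translation '[[-1,0.27,0],[-1,0,0],[-0.34,0,0],[0,0,0],[0,0,0],[0,0,0],[0,0,0],[0,0,0]]' --twist '[[0,0,0],[0,0,0],[0,0,-1],[0,0,-1],[0,0,-1],[0,0,-1],[0,0,-1],[0,0,-1]]' --gripper '[1,1,1,1,1,1,1,1]'

```text
time: 3.6
tool_pos: [0.5609, -0.4137, 0.4044]
ee_rot: [3.142, -0.0, 2.175]
wrist_force: [-0.4, -0.0, -0.4]
width: 0.094
finger_force: 0.0
```

Request:
play_rows --translation '[[0,0,0],[0,0,0],[0,0,0],[0,0,0],[0,0,0],[0,0,0.3],[0,0,0],[0,0,0]]' --twist '[[0,0,-1],[0,0,-1],[0,0,-1],[0,0,-1],[0,0,-1],[0,0,-0.6],[0,0,0],[0,0,0]]' --gripper '[1,1,1,1,1,1,1,1]'

```text
time: 4.4
tool_pos: [0.5608, -0.4136, 0.3921]
ee_rot: [3.141, -0.001, 2.73]
wrist_force: [-0.4, 0.8, 0.3]
width: 0.0941
finger_force: 0.0
```

```bash
cat > h.py <<'E'
from bench import robot
import cv2,numpy as np
from scipy.spatial.transform import Rotation as R
def proj(c,P):
    m=robot.camera_model(c)
    X=np.atleast_2d(P)@R.from_rotvec(np.ravel(m["rvec"])).as_matrix().T+np.ravel(m["tvec"])
    s=X[:,:2]/X[:,2:]; s=s*(1+m["k1"]*(s**2).sum(1,keepdims=True))
    K=np.array(m["camera_matrix"]); return s@K[:2,:2].T+K[:2,2]
def st():
    o=robot.get_obs();print("t",round(o["time"],2),"pos",np.round(o["tool_pos"],4),"rpy",np.round(o["ee_rot"],4),"F",np.round(o["wrist_force"],1),"w",round(o["width"],4),"q",np.round(o["joint_positions"],2))
E
python3 - <<'E'
from h import *
st()
im=robot.snapshot("wrist")
A=np.array([.5606,-.4136]);y=-.418
u=np.array([np.cos(y),np.sin(y)]);w=np.array([-u[1],u[0]])
for n in("selector","dial_grip","dial_aim","tag_blue","tag_red","tag_yellow","tag_white","tag_grey","prime_top"):
    r=robot.spot_point(n,"wrist");print(n,[(np.round(d["centre"],4).tolist(),round(d["score"],2)) for d in r[:2]])
p=[np.r_[A+a*u+b*w,.147] for a,b in((.031,.0065),(.031,-.0065),(-.031,-.0065),(-.031,.0065))]
v=cv2.resize(im[:,:,::-1],(800,600));q=proj("wrist",p)*800/512
print(q.round())
cv2.polylines(v,[q.astype(int)],True,(0,0,255),1);cv2.imwrite("pics/w1.png",v);cv2.imwrite("pics/w1raw.png",im[:,:,::-1])
E
```

```text
t 4.4 pos [ 0.5608 -0.4136  0.3921] rpy [ 3.1411e+00 -1.2000e-03  2.7295e+00] F [-0.4  0.8  0.3] w 0.0941 q [-0.72  0.43  0.98  0.    1.74 -1.88]
selector [([0.5588, -0.4134, 0.0892], 0.66)]
dial_grip [([0.5602, -0.4129, 0.1356], 0.72)]
dial_aim []
tag_blue [([0.5557, -0.4686, 0.0758], 0.51)]
tag_red [([0.5982, -0.3716, 0.0706], 0.73)]
tag_yellow [([0.5075, -0.4237, 0.0723], 0.51)]
tag_white [([0.5317, -0.3627, 0.0758], 0.51), ([0.7331, -0.3588, -0.0062], 0.29)]
tag_grey [([0.599, -0.3708, 0.07], 0.71), ([0.6112, -0.4397, 0.0718], 0.39)]
prime_top [([0.4954, -0.3825, 0.0993], 0.57)]
[[417. 393.]
 [390. 393.]
 [390. 267.]
 [419. 267.]]
```

View pics/w1.png

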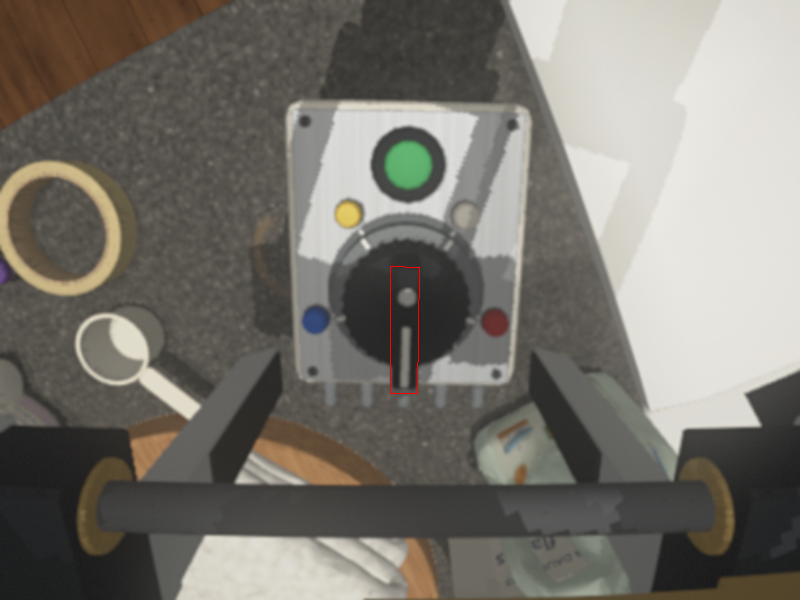

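Request:
play_rows --translation '[[0,0,0.7],[0,0,0.7],[0,0,0.42],[0,0,0],[0,0,0],[0,0,0],[0,0,0]]' --twist '[[0,0,0],[0,0,0],[0,0,0],[0,0,0],[0,0,0],[0,0,0],[0,0,0]]' --gripper '[0.2,-0.2,-0.5,-0.5,-0.5,-0.5,-0.5]'

```text
time: 5.6
tool_pos: [0.561, -0.4138, 0.3221]
ee_rot: [-3.141, 0.003, 2.731]
wrist_force: [-0.3, -0.3, -0.6]
width: 0.0414
finger_force: 0.0
```

Request:
play_rows --translation '[[0,0,0],[0,0,0],[0,0,0],[0,0,0],[0,0,0]]' --twist '[[0,0,0],[0,0,0],[0,0,0],[0,0,0],[0,0,0]]' --gripper '[-1,-1,-1,-1,-1]'

```text
time: 6.1
tool_pos: [0.5609, -0.4135, 0.3201]
ee_rot: [3.141, 0.0, 2.731]
wrist_force: [0.8, 1.7, 0.8]
width: 0.0126
finger_force: 29.9
```

```bash
python3 -c "
from h import *
st();print(robot.get_obs()['wrist_torque'])"
```

```text
t 6.1 pos [ 0.5609 -0.4135  0.3201] rpy [3.1412e+00 3.0000e-04 2.7309e+00] F [0.8 1.7 0.8] w 0.0126 q [-0.72  0.44  1.1   0.    1.6  -1.88]
[ 0.24601224 -0.12146068 -0.09517912]
```

Request:
play_rows --translation '[[0,0,0.03],[0,0,0.03],[0,0,0.0275],[0,0,0],[0,0,0],[0,0,0]]' --twist '[[0,0,0],[0,0,0],[0,0,0],[0,0,0],[0,0,0],[0,0,0]]' --gripper '[-1,-1,-1,-1,-1,-1]'

```text
time: 6.7
tool_pos: [0.5608, -0.4133, 0.318]
ee_rot: [3.142, 0.001, 2.731]
wrist_force: [-1.4, 1.4, 5.3]
width: 0.013
finger_force: 29.9
```

```bash
python3 -c "
from h import *
st();print(robot.get_obs()['wrist_torque'])"
```

```text
t 6.7 pos [ 0.5608 -0.4133  0.318 ] rpy [3.1415e+00 1.3000e-03 2.7310e+00] F [-1.4  1.4  5.3] w 0.013 q [-0.72  0.44  1.11  0.    1.59 -1.88]
[ 0.49425905  0.21455862 -0.11379091]
```

Request:
play_rows --translation '[[0,0,0.0125],[0,0,0.0125],[0,0,0],[0,0,0]]' --twist '[[0,0,0],[0,0,0],[0,0,0],[0,0,0]]' --gripper '[-1,-1,-1,-1]'

```text
time: 7.1
tool_pos: [0.5608, -0.4133, 0.3171]
ee_rot: [3.142, 0.001, 2.731]
wrist_force: [-0.6, 2.6, 5.1]
width: 0.013
finger_force: 29.9
```

```bash
python3 -c "
from h import *
for i in range(3): st(); robot.snapshot('wrist')"
```

```text
t 7.1 pos [ 0.5608 -0.4133  0.3171] rpy [3.1415e+00 1.3000e-03 2.7310e+00] F [-0.6  2.6  5.1] w 0.013 q [-0.72  0.44  1.11  0.    1.59 -1.88]
t 7.15 pos [ 0.5608 -0.4133  0.3171] rpy [3.1415e+00 1.3000e-03 2.7310e+00] F [-1.3  2.1  6.6] w 0.0125 q [-0.72  0.44  1.11  0.    1.59 -1.88]
t 7.2 pos [ 0.5608 -0.4133  0.317 ] rpy [3.1415e+00 1.2000e-03 2.7309e+00] F [-1.8  1.5  5.8] w 0.0127 q [-0.72  0.44  1.11  0.    1.59 -1.88]
```

Request:
play_rows --translation '[[0,0,0.0125],[0,0,0.0125],[0,0,0],[0,0,0]]' --twist '[[0,0,0],[0,0,0],[0,0,0],[0,0,0]]' --gripper '[-1,-1,-1,-1]'

```text
time: 7.65
tool_pos: [0.5608, -0.4133, 0.3161]
ee_rot: [3.142, 0.001, 2.731]
wrist_force: [-1.8, 2.1, 6.3]
width: 0.0126
finger_force: 29.9
```

Request:
play_rows --translation '[[0,0,0.0125],[0,0,0],[0,0,0]]' --twist '[[0,0,0],[0,0,0],[0,0,0]]' --gripper '[-1,-1,-1]'

```text
time: 7.95
tool_pos: [0.5608, -0.4133, 0.3157]
ee_rot: [3.142, 0.001, 2.731]
wrist_force: [-1.3, 1.9, 5.8]
width: 0.0125
finger_force: 29.9
```

Request:
play_rows --translation '[[0,0,0.0125],[0,0,0],[0,0,0]]' --twist '[[0,0,0],[0,0,0],[0,0,0]]' --gripper '[-1,-1,-1]'

```text
time: 8.25
tool_pos: [0.5608, -0.4133, 0.3152]
ee_rot: [3.142, 0.001, 2.731]
wrist_force: [-0.9, 2.7, 6.0]
width: 0.0127
finger_force: 29.9
```

Request:
play_rows --translation '[[0,0,0.0125],[0,0,0],[0,0,0]]' --twist '[[0,0,0],[0,0,0],[0,0,0]]' --gripper '[-1,-1,-1]'

```text
time: 8.55
tool_pos: [0.5608, -0.4133, 0.3147]
ee_rot: [3.142, 0.001, 2.731]
wrist_force: [-1.5, 2.9, 6.3]
width: 0.013
finger_force: 29.9
```

Request:
play_rows --translation '[[0,0,0.015],[0,0,0],[0,0,0]]' --twist '[[0,0,0],[0,0,0],[0,0,0]]' --gripper '[-1,-1,-1]'

```text
time: 8.85
tool_pos: [0.5608, -0.4133, 0.3142]
ee_rot: [3.142, 0.001, 2.731]
wrist_force: [-1.7, 2.0, 6.1]
width: 0.0128
finger_force: 29.9
```

Request:
play_rows --translation '[[0,0,0.015],[0,0,0],[0,0,0]]' --twist '[[0,0,0],[0,0,0],[0,0,0]]' --gripper '[-1,-1,-1]'

```text
time: 9.15
tool_pos: [0.5608, -0.4133, 0.3141]
ee_rot: [-3.141, 0.002, 2.731]
wrist_force: [-1.9, 3.1, 7.3]
width: 0.0128
finger_force: 29.9
```

Request:
play_rows --translation '[[0,0,0],[0,0,0],[0,0,0]]' --twist '[[0,0,0],[0,0,0],[0,0,0]]' --gripper '[-1,-1,-1]'

```text
time: 9.45
tool_pos: [0.5607, -0.4133, 0.314]
ee_rot: [-3.142, 0.002, 2.731]
wrist_force: [-0.9, 3.4, 8.0]
width: 0.0128
finger_force: 29.9
```

```bash
python3 -c "
from h import *
for i in range(4): st(); robot.snapshot('wrist')"
```

```text
t 9.45 pos [ 0.5607 -0.4133  0.314 ] rpy [-3.1415e+00  1.6000e-03  2.7309e+00] F [-0.9  3.4  8. ] w 0.0128 q [-0.72  0.44  1.11  0.    1.59 -1.88]
t 9.5 pos [ 0.5607 -0.4133  0.3141] rpy [-3.1415e+00  1.7000e-03  2.7310e+00] F [-0.5  2.7  7.8] w 0.0129 q [-0.72  0.44  1.11  0.    1.59 -1.88]
t 9.55 pos [ 0.5607 -0.4133  0.3141] rpy [-3.1415e+00  1.8000e-03  2.7309e+00] F [-0.8  2.4  6.1] w 0.0127 q [-0.72  0.44  1.11  0.    1.59 -1.88]
t 9.6 pos [ 0.5608 -0.4133  0.3141] rpy [-3.1415e+00  1.7000e-03  2.7310e+00] F [-1.9  2.4  7.6] w 0.0128 q [-0.72  0.44  1.11  0.    1.59 -1.88]
```

Request:
play_rows --translation '[[0,0,0.0125],[0,0,0],[0,0,0],[0,0,0]]' --twist '[[0,0,0],[0,0,0],[0,0,0],[0,0,0]]' --gripper '[-1,-1,-1,-1]'

```text
time: 10.05
tool_pos: [0.5607, -0.4132, 0.314]
ee_rot: [-3.141, 0.002, 2.731]
wrist_force: [-2.0, 3.1, 9.4]
width: 0.0124
finger_force: 29.9
```

```bash
python3 -c "
from h import *
for i in range(3): st(); robot.snapshot('wrist')"
```

```text
t 10.05 pos [ 0.5607 -0.4132  0.314 ] rpy [-3.1414e+00  2.0000e-03  2.7310e+00] F [-2.   3.1  9.4] w 0.0124 q [-0.72  0.44  1.11  0.    1.58 -1.88]
t 10.1 pos [ 0.5607 -0.4133  0.314 ] rpy [-3.1414e+00  1.9000e-03  2.7310e+00] F [-2.   3.2  8. ] w 0.0126 q [-0.72  0.44  1.11  0.    1.58 -1.88]
t 10.15 pos [ 0.5607 -0.4132  0.314 ] rpy [-3.1414e+00  1.9000e-03  2.7310e+00] F [-2.2  3.   7.1] w 0.0128 q [-0.72  0.44  1.11  0.    1.58 -1.88]
```

Request:
play_rows --translation '[[0,0,0.0125],[0,0,0.01],[0,0,0],[0,0,0]]' --twist '[[0,0,0],[0,0,0],[0,0,0],[0,0,0]]' --gripper '[-1,-1,-1,-1]'

```text
time: 10.6
tool_pos: [0.5607, -0.4132, 0.3139]
ee_rot: [-3.141, 0.002, 2.731]
wrist_force: [-2.5, 4.3, 11.0]
width: 0.0127
finger_force: 29.9
```

```bash
python3 -c "
from h import *
for i in range(4): st(); robot.snapshot('wrist')"
```

```text
t 10.6 pos [ 0.5607 -0.4132  0.3139] rpy [-3.1412e+00  2.4000e-03  2.7310e+00] F [-2.5  4.3 11. ] w 0.0127 q [-0.72  0.44  1.11  0.    1.58 -1.88]
t 10.65 pos [ 0.5607 -0.4132  0.3139] rpy [-3.1413e+00  2.4000e-03  2.7310e+00] F [-2.9  3.9 10.6] w 0.0127 q [-0.72  0.44  1.11  0.    1.58 -1.88]
t 10.7 pos [ 0.5607 -0.4132  0.3139] rpy [-3.1413e+00  2.4000e-03  2.7310e+00] F [-2.9  3.8 10.2] w 0.0128 q [-0.72  0.44  1.11  0.    1.58 -1.88]
t 10.75 pos [ 0.5607 -0.4132  0.3139] rpy [-3.1412e+00  2.4000e-03  2.7310e+00] F [-1.7  3.3  9.8] w 0.013 q [-0.72  0.44  1.11  0.    1.58 -1.88]
```

Request:
play_rows --translation '[[0,0,0.006],[0,0,0],[0,0,0],[0,0,0],[0,0,0]]' --twist '[[0,0,0.5],[0,0,0.5],[0,0,0.5],[0,0,0],[0,0,0]]' --gripper '[-1,-1,-1,-1,-1]'

```text
time: 11.3
tool_pos: [0.5606, -0.4133, 0.3138]
ee_rot: [-3.141, 0.003, 2.581]
wrist_force: [-2.1, 2.0, 10.8]
width: 0.0124
finger_force: 29.9
```

```bash
python3 -c "
from h import *
for i in range(3): st(); robot.snapshot('wrist')
print(robot.get_obs()['wrist_torque'])"
```

```text
t 11.3 pos [ 0.5606 -0.4133  0.3138] rpy [-3.1413e+00  2.6000e-03  2.5810e+00] F [-2.1  2.  10.8] w 0.0124 q [-0.72  0.44  1.11  0.    1.58 -1.73]
t 11.35 pos [ 0.5606 -0.4133  0.3138] rpy [-3.1413e+00  2.6000e-03  2.5810e+00] F [-2.7  3.9  9.5] w 0.013 q [-0.72  0.44  1.11  0.    1.58 -1.73]
t 11.4 pos [ 0.5606 -0.4132  0.3138] rpy [-3.1413e+00  2.6000e-03  2.5810e+00] F [-2.9  3.6 10.2] w 0.0125 q [-0.72  0.44  1.11  0.    1.58 -1.73]
[ 0.75405448  0.59564822 -0.02771758]
```

Request:
play_rows --translation '[[0,0,0.006],[0,0,0],[0,0,0],[0,0,0],[0,0,0],[0,0,0],[0,0,0]]' --twist '[[0,0,0.8],[0,0,0.8],[0,0,0.8],[0,0,0.8],[0,0,0.8],[0,0,0],[0,0,0]]' --gripper '[-1,-1,-1,-1,-1,-1,-1]'

```text
time: 12.15
tool_pos: [0.5604, -0.4134, 0.3138]
ee_rot: [3.141, 0.003, 2.181]
wrist_force: [-4.3, 2.9, 12.1]
width: 0.0129
finger_force: 29.9
```

```bash
python3 -c "
from h import *
for i in range(3): st(); robot.snapshot('wrist')
print(robot.get_obs()['wrist_torque'])"
```

```text
t 12.15 pos [ 0.5604 -0.4134  0.3138] rpy [3.1415e+00 2.7000e-03 2.1806e+00] F [-4.3  2.9 12.1] w 0.0129 q [-0.72  0.44  1.11 -0.    1.58 -1.33]
t 12.2 pos [ 0.5604 -0.4135  0.3138] rpy [3.1415e+00 2.7000e-03 2.1806e+00] F [-2.4  3.1 11.3] w 0.0129 q [-0.72  0.44  1.11 -0.    1.58 -1.33]
t 12.25 pos [ 0.5604 -0.4135  0.3138] rpy [3.1415e+00 2.7000e-03 2.1805e+00] F [-3.   2.8 10.6] w 0.0129 q [-0.72  0.44  1.11 -0.    1.58 -1.33]
[ 0.72114352  0.7538018  -0.05796308]
```

Going well; another 0.7066 rad to 1.474.

Request:
play_rows --translation '[[0,0,0],[0,0,0],[0,0,0],[0,0,0],[0,0,0],[0,0,0],[0,0,0]]' --twist '[[0,0,0.8],[0,0,0.8],[0,0,0.8],[0,0,0.8],[0,0,0.8],[0,0,0],[0,0,0]]' --gripper '[-1,-1,-1,-1,-1,-1,-1]'

```text
time: 13.0
tool_pos: [0.5602, -0.4136, 0.3138]
ee_rot: [3.141, 0.002, 1.78]
wrist_force: [-4.4, 2.7, 12.0]
width: 0.0126
finger_force: 29.9
```

```bash
python3 -c "
from h import *
for i in range(3): st(); robot.snapshot('wrist')
print(robot.get_obs()['wrist_torque'])"
```

```text
t 13.0 pos [ 0.5602 -0.4136  0.3138] rpy [3.1412e+00 2.5000e-03 1.7804e+00] F [-4.4  2.7 12. ] w 0.0126 q [-0.72  0.44  1.11 -0.    1.58 -0.93]
t 13.05 pos [ 0.5602 -0.4136  0.3138] rpy [3.1412e+00 2.5000e-03 1.7804e+00] F [-3.7  2.5 11.4] w 0.0128 q [-0.72  0.44  1.11 -0.    1.58 -0.93]
t 13.1 pos [ 0.5602 -0.4136  0.3138] rpy [3.1412e+00 2.5000e-03 1.7803e+00] F [-4.4  3.1 11.7] w 0.013 q [-0.72  0.44  1.11 -0.    1.58 -0.93]
[ 0.65401564  0.92421525 -0.07945899]
```

Request:
play_rows --translation '[[0,0,0],[0,0,0],[0,0,0],[0,0,0],[0,0,0],[0,0,0]]' --twist '[[0,0,0.8],[0,0,0.8],[0,0,0.8],[0,0,0.66],[0,0,0],[0,0,0]]' --gripper '[-1,-1,-1,-1,-1,-1]'

```text
time: 13.75
tool_pos: [0.56, -0.4136, 0.3138]
ee_rot: [3.141, 0.002, 1.474]
wrist_force: [-4.8, 3.1, 12.5]
width: 0.0127
finger_force: 29.9
```

```bash
python3 -c "
from h import *
st();im=robot.snapshot('wrist');st();s=robot.snapshot('scene');st()
cv2.imwrite('pics/w2.png',np.hstack([cv2.resize(im,(400,300)),cv2.resize(s[150:270,220:380],(400,300))])[:,:,::-1])
print(robot.get_obs()['wrist_torque'])"
```

```text
t 13.75 pos [ 0.56   -0.4136  0.3138] rpy [3.1412e+00 2.2000e-03 1.4743e+00] F [-4.8  3.1 12.5] w 0.0127 q [-0.72  0.44  1.11 -0.    1.58 -0.62]
t 13.8 pos [ 0.56   -0.4136  0.3138] rpy [3.1411e+00 2.2000e-03 1.4743e+00] F [-5.3  2.9 11.7] w 0.0129 q [-0.72  0.44  1.11 -0.    1.58 -0.62]
t 13.85 pos [ 0.56   -0.4136  0.3137] rpy [3.1412e+00 2.2000e-03 1.4743e+00] F [-4.6  2.9 11.9] w 0.0128 q [-0.72  0.44  1.11 -0.    1.58 -0.62]
[ 0.58154995  1.05698854 -0.03145489]
```

View pics/w2.png

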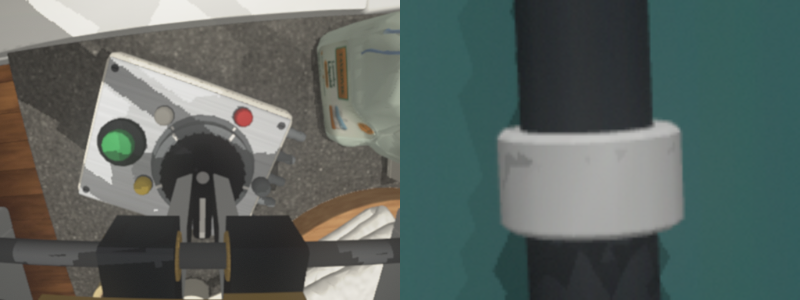

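Request:
play_rows --translation '[[0,0,-0.025],[0,0,-0.025],[0,0,-0.025],[0,0,-0.025],[0,0,-0.025],[0,0,-0.025],[0,0,0],[0,0,0]]' --twist '[[0,0,0],[0,0,0],[0,0,0],[0,0,0],[0,0,0],[0,0,0],[0,0,0],[0,0,0]]' --gripper '[-1,-1,-1,-1,-1,-1,-1,-1]'

```text
time: 14.65
tool_pos: [0.5602, -0.4138, 0.3173]
ee_rot: [-3.141, 0.001, 1.474]
wrist_force: [-3.7, 0.3, 5.8]
width: 0.0128
finger_force: 29.9
```

Request:
play_rows --translation '[[0,0,-0.025],[0,0,-0.025],[0,0,-0.018],[0,0,0],[0,0,0],[0,0,0],[0,0,0]]' --twist '[[0,0,0],[0,0,0],[0,0,0],[0,0,0],[0,0,0],[0,0,0],[0,0,0]]' --gripper '[-1,-1,-1,-1,-1,-1,-1]'

```text
time: 15.35
tool_pos: [0.5602, -0.4138, 0.3198]
ee_rot: [-3.141, 0.001, 1.474]
wrist_force: [-2.9, 1.4, 5.2]
width: 0.0128
finger_force: 29.9
```

Request:
play_rows --translation '[[0,0,-0.01],[0,0,0],[0,0,0],[0,0,0],[0,0,0],[0,0,-0.5],[0,0,-0.8],[0,0,-0.8]]' --twist '[[0,0,0],[0,0,0],[0,0,0],[0,0,0],[0,0,0],[0,0,0],[0,0,0],[0,0,0]]' --gripper '[-1,-1,-0.3,-0.3,-0.3,-0.3,-0.3,-0.3]'

```text
time: 16.15
tool_pos: [0.561, -0.4135, 0.4022]
ee_rot: [-3.14, -0.002, 1.475]
wrist_force: [-0.2, 0.1, 0.9]
width: 0.0329
finger_force: 0.0
```

```bash
python3 - <<'E'
from h import *
st()
im=robot.snapshot("wrist");s=robot.snapshot("side")
for c in("wrist","side"):
  for n in("selector","dial_grip","dial_aim","tag_blue","prime_top","jug"):
    r=robot.spot_point(n,c);print(c,n,[(np.round(d["centre"],4).tolist(),round(d["score"],2)) for d in r[:2]])
A=np.array([.5606,-.4136]);y=-.418;u=np.array([np.cos(y),np.sin(y)])
print("prime guess",A-.082*u, proj("side",np.r_[A,.147]))
cv2.imwrite("pics/w3.png",np.hstack([cv2.resize(im,(400,300)),cv2.resize(s[150:255,155:295],(400,300),interpolation=2)])[:,:,::-1])
E
```

```text
t 16.15 pos [ 0.561  -0.4135  0.4022] rpy [-3.1397e+00 -1.7000e-03  1.4751e+00] F [-0.2  0.1  0.9] w 0.0329 q [-0.72  0.43  0.96  0.    1.76 -0.62]
wrist selector [([0.5589, -0.4123, 0.0915], 0.82)]
wrist dial_grip [([0.5586, -0.4097, 0.1378], 0.81)]
wrist dial_aim []
wrist tag_blue [([0.5535, -0.4712, 0.0757], 0.38)]
wrist prime_top [([0.4937, -0.3808, 0.0986], 0.73)]
wrist jug [([0.7308, -0.3592, -0.0053], 0.8)]
side selector [([0.564, -0.4158, 0.0928], 0.92)]
side dial_grip [([0.5621, -0.4111, 0.1367], 0.61)]
side dial_aim [([0.5589, -0.4706, 0.0894], 0.85)]
side tag_blue [([0.5541, -0.4704, 0.0744], 0.57)]
side prime_top [([0.4916, -0.3842, 0.0928], 0.65)]
side jug [([0.7242, -0.3565, -0.009], 0.72)]
prime guess [ 0.48565998 -0.38031346] [[232.28115438 165.2165478 ]]
```

View pics/w3.png

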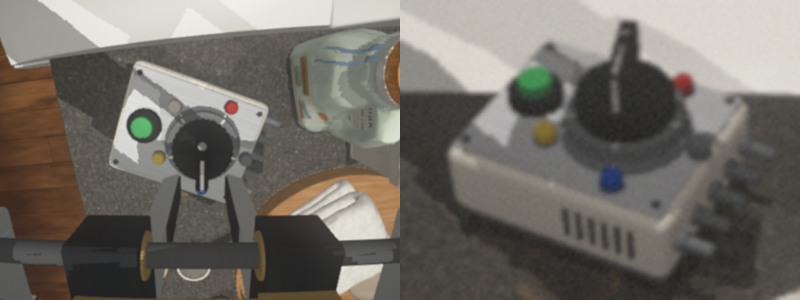

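```bash
python3 - <<'E'
from h import *
from scipy.optimize import least_squares
for c in("wrist","side"):
    im=robot.snapshot(c).astype(int)
    m=((im[...,1]>im[...,0]*1.5)&(im[...,1]>im[...,2]*1.3)&(im[...,1]>60)).astype(np.uint8)
    n,l,s,cc=cv2.connectedComponentsWithStats(m);
    ok=[i for i in range(1,n) if s[i,4]>40]
    for i in ok:
        r=least_squares(lambda v:proj(c,np.r_[v,.095])[0]-cc[i],[.49,-.382]);print(c,s[i],cc[i],r.x)
st()
E
```

```text
wrist [167 149  28  28 633] [180.57030016 162.39020537] [ 0.4927515  -0.38102638]
side [196 174  12   9  88] [201.68181818 178.04545455] [ 0.49458047 -0.3902274 ]
t 16.95 pos [ 0.5608 -0.4136  0.4028] rpy [ 3.1416e+00 -1.0000e-04  1.4748e+00] F [ 0.3 -0.1 -0.1] w 0.0328 q [-0.72  0.42  0.96  0.    1.75 -0.62]
```

Request:
play_rows --translation '[[0.32,-0.9,0],[0.32,-0.87,0],[0,0,0.6],[0,0,0.8],[0,0,0.8],[0,0,0.3],[0,0,0],[0,0,0]]' --twist '[[0,0,0],[0,0,0],[0,0,0],[0,0,0],[0,0,0],[0,0,0],[0,0,0],[0,0,0]]' --gripper '[-1,-1,-1,-1,-1,-1,-1,-1]'

```text
time: 17.75
tool_pos: [0.4931, -0.3816, 0.3043]
ee_rot: [3.14, 0.001, 1.475]
wrist_force: [-0.9, 0.4, 0.7]
width: 0.0005
finger_force: 0.0
```

```bash
python3 - <<'E'
from h import *
st()
im=robot.snapshot("side")
cv2.imwrite("pics/s4.png",cv2.resize(im[120:240,140:300],(640,480),interpolation=2)[:,:,::-1])
E
```

```text
t 17.75 pos [ 0.4931 -0.3816  0.3043] rpy [3.1399e+00 1.2000e-03 1.4748e+00] F [-0.9  0.4  0.7] w 0.0005 q [-0.75  0.29  1.34  0.    1.51 -0.65]
```

View pics/s4.png

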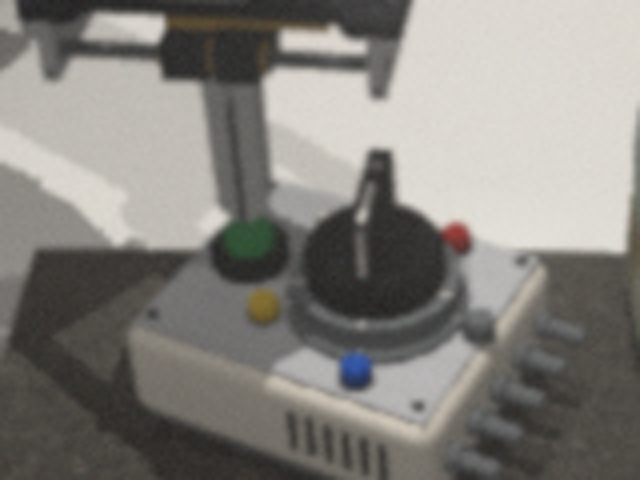

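Request:
play_rows --translation '[[0,0,0.1],[0,0,0.1],[0,0,0.1],[0,0,0.05],[0,0,0],[0,0,0],[0,0,0]]' --twist '[[0,0,0],[0,0,0],[0,0,0],[0,0,0],[0,0,0],[0,0,0],[0,0,0]]' --gripper '[-1,-1,-1,-1,-1,-1,-1]'

```text
time: 18.5
tool_pos: [0.493, -0.3815, 0.2898]
ee_rot: [3.14, 0.001, 1.475]
wrist_force: [1.7, -0.8, 4.1]
width: 0.0005
finger_force: 2.0
```

Request:
play_rows --translation '[[0,0,0.05],[0,0,0.05],[0,0,0],[0,0,0],[0,0,0]]' --twist '[[0,0,0],[0,0,0],[0,0,0],[0,0,0],[0,0,0]]' --gripper '[-1,-1,-1,-1,-1]'

```text
time: 19.0
tool_pos: [0.4929, -0.3814, 0.2883]
ee_rot: [3.139, 0.002, 1.475]
wrist_force: [-1.6, 1.3, 13.4]
width: 0.0008
finger_force: 6.6
```

Request:
play_rows --translation '[[0,0,0],[0,0,-0.2],[0,0,-0.8],[0,0,-0.9],[0,0,-0.9],[0,0,-0.5],[0,0,0],[0,0,0]]' --twist '[[0,0,0],[0,0,0],[0,0,0],[0,0,0],[0,0,0],[0,0,0],[0,0,0],[0,0,0]]' --gripper '[-1,-1,-1,-1,-1,-1,-1,-1]'

```text
time: 19.8
tool_pos: [0.4927, -0.3812, 0.4151]
ee_rot: [-3.139, -0.002, 1.475]
wrist_force: [-0.1, 0.8, -0.4]
width: 0.0005
finger_force: 0.0
```

```bash
python3 - <<'E'
from h import *
st()
im=robot.snapshot("side");w=robot.snapshot("wrist")
for n in("selector","dial_aim","tag_blue","jug","prime_top"):print(n,[np.round(d["centre"],4) for d in robot.spot_point(n,"side")[:1]])
cv2.imwrite("pics/s5.png",np.hstack([cv2.resize(im[120:240,140:300],(400,300),interpolation=2),cv2.resize(w,(400,300))])[:,:,::-1])
E
```

```text
t 19.8 pos [ 0.4927 -0.3812  0.4151] rpy [-3.1392e+00 -1.8000e-03  1.4748e+00] F [-0.1  0.8 -0.4] w 0.0005 q [-0.75  0.25  1.16 -0.    1.73 -0.65]
selector [array([ 0.5606, -0.4156,  0.0916])]
dial_aim [array([ 0.5573, -0.4689,  0.0891])]
tag_blue [array([ 0.5544, -0.4708,  0.075 ])]
jug [array([ 0.7255, -0.3551, -0.0061])]
prime_top [array([ 0.5597, -0.4174,  0.0951])]
```

View pics/s5.png

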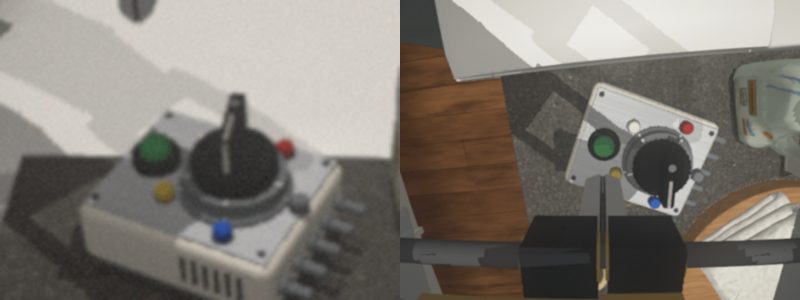

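The dial's white line points at the blue tag (side view 222,231; wrist view 655,203). The button is back up, the jug hasn't moved, and the arm is clear.

```bash
python3 -c "
from bench import robot
print(robot.close_job())"
```

```text
the job is handed in; nothing more can be done
None
```

The station is on the blue line: I turned the dial 72° clockwise at about 10–12 N on the seal and let it up fully into the blue notch, then pressed the prime button fully down and released it; the jug hasn't moved, and the job was handed in at about 20 s with no verdict shown.

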